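Put the roller mixer in gear through its zigzag gate

TASK

Start the blood-tube roller mixer: take its red-knobbed lever out of the near (PARK) lane, through the opening in the first fence, through the opening in the second fence, and fully home into the green-marked RUN notch at the far left of the gate, then let go and leave it there. The openings are somewhere else each time, so feel for them with a light hand and do not force the lever against the gate; leave the other things on the bench where they stand.

Things in the scene. Friction and masses are not known exactly. Their poses are not given: they have to be found in the camera images.
- mixer: White and grey roller mixer, fixed, 350 mm deep (x), 280 mm wide (y). Origin on the bench straight below the lever's pivot, which is 25 mm above the bench. x points from the console on the robot's side to the rollers, y to the machine's left, z up. The console's top bezel is 152 mm above the bench.
- gate (a point): Centre of the level steel gate, 145 mm above the bench, 120 mm over the pivot; walls 6 mm high. Three lanes run along the mixer's y, each 16 mm wide and open from y = -38 to +38 mm: near (PARK, yellow strip) at x = -24 mm, middle at 0, far at +24 mm, measured at gate height from this point. Pressing the lever on the gate with more than 60 N counts as forcing it (38 N at the knob).
- near_fence (a point): Middle (x = -12, y = 0 mm of the gate; not the opening) of the fence between near and middle lane: steel, 8 mm thick, along y. It has one opening 17 mm wide, centred somewhere from y = +6 to +26 mm of the gate, different at every start, fixed afterwards. Feel or look for it.
- far_fence (a point): Middle (x = +12, y = 0 mm of the gate; not the opening) of the fence between middle and far lane: steel, 8 mm thick, along y. It has one opening 17 mm wide, centred somewhere from y = -26 to -6 mm of the gate, different at every start, fixed afterwards.
- run_notch (a point): Where the shaft's axis stands when home, at gate height (x = +41, y = +30 mm of the gate). The RUN notch, green mark at its end, leads on from the far lane to +x; 16 mm wide, centred at y = +30 mm, closed at x = +46 mm.
- shield_edge (a point): Middle of the lower front edge of the rigid clear splash shield, 268 mm above the bench, 58 mm beyond the pivot along x, 280 mm wide. From here it reaches back over the rollers, and a clear upstand between two blue bars rises to 352 mm. It hangs over the far part of the lever's travel: there the hand must lean back to -x by 35 to 40 degrees, fingers pointing forward and down.
- lever_mount: Fixed foot that carries the whole lever, inside the mixer, 10 mm above the bench over the mixer's origin, with the mixer's axes.
- knob (a point): Centre of the lever's red ball knob, 40 mm in diameter, 190 mm from the pivot on top of a steel shaft of 10 mm diameter (below the ball a black collar, 18 mm in diameter). The knob moves 1.58 times as far as the shaft does at the gate, on a sphere about the pivot.
- lever_fore (a joint): Lean of the lever along the mixer's x, rad; 0 upright, grows away from the console's front. 120 mm x tan(value) is the shaft's x at gate height: about -0.20 in the near lane, 0 in the middle lane, +0.20 in the far lane, +0.33 home in RUN. Stays where left: friction about 1.2 N at the knob, no spring.
- lever_side (a joint): Lean of the lever along the mixer's y, rad; 0 upright, grows to the left (+y). 120 mm x tan(value) / cos(lever_fore) is the shaft's y at gate height; +0.23 in RUN. Starts at -0.225 to -0.035. Stays where left, with the same friction.
- amber_bottle: Loose amber bottle, 60 mm in diameter, 130 mm tall; a bystander, to be left alone. Origin at the centre of its underside.
- white_bottle: Loose white bottle, 56 mm in diameter, 120 mm tall; a bystander, to be left alone. Origin at the centre of its underside.
- slide_box: Loose blue slide box, 60 x 100 x 35 mm; a bystander, to be left alone. Origin at the centre of its underside.
- beaker: Loose white beaker, 60 mm in diameter, 65 mm tall; a bystander, to be left alone. Origin at the centre of its underside.
- kit_box: Loose test-kit box, 70 x 120 x 45 mm; a bystander, to be left alone. Origin at the centre of its underside.
- swab_jar: Loose jar with a steel lid, 64 mm in diameter, 80 mm tall; a bystander, to be left alone. Origin at the centre of its underside.
- tube_rack: Loose orange tube rack, 60 x 140 mm, 97 mm tall; a bystander, to be left alone. Origin at the centre of its underside.

How it is judged:
By the outcome, as a careful person would: the job done as asked, in the order asked, and still so for the second after the job is handed in, with the robot touching nothing.
It also fails if it takes over 58 s, if anything falls off the work surface, if the arm or the gripper's body presses on something with over 40 N, if the wrist force passes 120 N, or if a joint passes its speed limit or range.

ROBOT

A 6-joint arm with a two-finger parallel gripper is mounted at the origin on the work surface. World frame = base frame: x ahead of the robot, y to its left, z up, the work surface at z = 0. Lengths are in m, angles in degrees, forces in N, time in s.
With the tool pointing down it reaches from about 0.4 to 0.825 m from the base axis. Payload 7 kg.
Tool frame: the origin (TCP) lies at the centre of the arm's flange, where the gripper is bolted on; the fingertips stand 178 mm ahead of it and the grasp point (between the pads) lies 159 mm ahead of it (tip_reach is the distance from the TCP to the fingertips, in m); z points along the fingers, y is the line along which they close (so a half turn about z gives the same grasp; the last joint's range is limited). The gripper opens to 88 mm and grips with 3 to 60 N. Pads are 19 mm wide; open, the fingers measure 130 mm over their backs; the gripper's body (78 mm by 193 mm) begins 47 mm behind the grasp point.
Start: joints at [-52.821, 20.546, 0.682, 0, -70.136, -16.507], TCP at [0.238, -0.632, 0.405] pointing down, gripper open.
Joint ranges: [-176.03, 176.03], [-82.01, 121.73], [-58.28, 71.71], [-173.87, 95.51], [-174.79, -0.11], [-173.66, 173.66]. Speed limits (degrees/s): [136.94, 136.94, 172.46, 180, 180, 180].

INTERFACE

Orientations are given as [roll, pitch, yaw] about the fixed x, y, z axes, in that order (R = Rz(yaw) Ry(pitch) Rx(roll)).
In Python, from plant import * gives the robot as it stands.
- The arm moves only by the shell command python3 -m handwheel 'ROWS'. ROWS is JSON, a list of rows, each a list of 7 numbers: the opening, from -1 (shut) to 1 (fully open), then the shift along the tool's x, y, z as a fraction of full scale, then the turn, a rotation vector about the tool's x, y, z as a fraction of full scale. A call has 1 to 5 rows; each row shifts and turns the commanded pose from where the row before left it, along the tool's axes as they then stand; what a row does not reach is not made up. Full scale, the value 1, is 0.025 m for a shift and 6 degrees for a turn. A row lasts 1/8 s, in which the tool goes at most 62.5 mm and 10.7 degrees, less where a joint would pass 70% of its speed; a pose out of reach is approached as far as the arm can. A call with a number of a shift or a turn outside -1 to 1 is refused whole. A call with a gripper value outside its range is refused whole. The fingers move at their own pace and stop on an object; the grip force is fixed at half the most. Time passes only in rows, so rows that do not move let the fingers close. It gives the time, the measured TCP pose, the force, the opening and the grip force at its end, in the units of the state.
- get_obs(): the state, without advancing time (a new reading comes with each control period).
- snapshot(name): name is "scene" or "top" or "wrist"; returns a dict with "color" (400x640x3 uint8, red, green, blue), "fx", "fy", "cx", "cy" (pixels), "R" (3x3) and "t" (3): a world point X has camera coordinates R X + t; the wrist camera has in their place "tool_from_camera" (4x4, takes a point from camera to tool coordinates, whose origin is the TCP and whose axes are the flange's). Camera axes: x right, y down, z forward; pixel columns grow to the right and rows downward; lengths in m; the calibration is good to about 2 mm. A picture is of the moment at which its call begins: read the wrist's pose just before it. There is no depth.
- close_job(): hands the job in; it is judged then, once.
The state is a dict: "clock": time; "joint_pos": joint angles; "qvel": joint speeds; "tau": joint torques, N m; "tool_pos": TCP position; "orientation": TCP orientation; "force": force on the tool from outside, world axes, zero at the start; "moment": the same for the moment, N m; "opening": finger opening in m; "gripper_force": force on a finger pad.
Only numpy, scipy, OpenCV 4.12 (cv2) and the standard library are available. Lean on these libraries where they do the work, as an engineer would, in place of code of your own. Each camera call takes 0.05 s, during which the arm holds its last target. There are 200 camera calls.

## Working session

There is one attempt and no reset: what is moved stays moved. The work goes in short steps, Python scripts to look and compute and a shell command to move; the robot and the scene stay as the last step left them, time stands still between calls to the robot, and variables do not carry over. Pictures are saved under pics/ and viewed, at most 10 in all, crops included, and the job is handed in when it is done.

```bash
mkdir -p pics; ls
python3 - <<'E'
from plant import *
import cv2
print(get_obs())
for n in("scene","top"):
    s=snapshot(n); cv2.imwrite(f"pics/{n}0.png",s["color"][:,:,::-1]); print({k:v for k,v in s.items() if k!="color"})
E
```

```text
pics
{'clock': 0.0, 'joint_pos': array([-5.28198065e+01,  2.05918627e+01,  6.33921754e-01, -1.98582666e-02,
       -7.01374612e+01, -1.65071128e+01]), 'qvel': array([-0.02314516,  0.04439191, -0.08418705, -0.00196315,  0.02583316,
       -0.07355461]), 'tau': array([ 9.81593876e-04, -5.82720029e+01,  2.93059373e+01,  6.99721813e+00,
        6.92273868e-03, -1.37515135e-04]), 'tool_pos': array([ 0.23822891, -0.63135208,  0.40371957]), 'orientation': array([ 1.79903225e+02, -9.21099692e-03, -1.59333674e+02]), 'force': array([ 0.3006135 , -0.37472976, -0.58772889]), 'moment': array([-0.01150658,  0.05833995, -0.03668633]), 'gripper_force': 0.0, 'opening': 0.08760802802380939}
{'fx': 423.2074894363808, 'fy': 423.2074894363808, 'cx': 315.89352439022014, 'cy': 200.8264677839063, 'R': array([[-0.80866808, -0.5882584 ,  0.00282586],
       [-0.52115355,  0.71417556, -0.46728177],
       [ 0.27286427, -0.37934856, -0.88410393]]), 't': array([0.53100869, 0.35052403, 1.01445904])}
{'fx': 438.18848458908735, 'fy': 438.18848458908735, 'cx': 315.4163453695155, 'cy': 188.50864561086465, 'R': array([[-0.02190441, -0.99974911, -0.00468181],
       [-0.99740169,  0.02217396, -0.06854336],
       [ 0.06862998,  0.00316824, -0.99763715]]), 't': array([0.08846957, 0.61442259, 1.15676646])}
```

View pics/scene0.png

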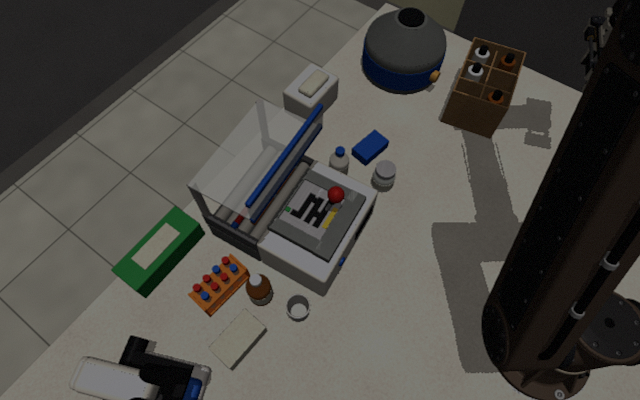

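View pics/top0.png

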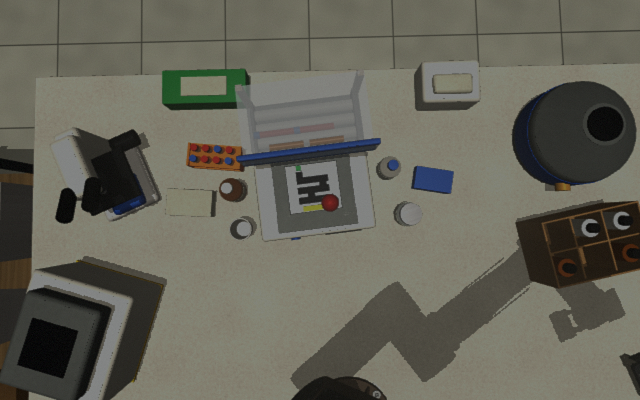

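The scene view shows the mixer at the centre, with the knob at (336,194) and the gate at about (315,205). In the top view the knob is at (330,203), the gate slots at about (315,190) and the blue bar at about (310,152). Next I'll enlarge the gate.

Run:
```python
import cv2,numpy as np
a=cv2.imread("pics/top0.png")[145:245,250:380]; a=cv2.resize(a,None,fx=6,fy=6,interpolation=cv2.INTER_CUBIC)
cv2.imwrite("pics/topc.png",cv2.convertScaleAbs(a,alpha=1.3))
a=cv2.imread("pics/scene0.png")[160:290,260:390]; a=cv2.resize(a,None,fx=4.6,fy=4.6,interpolation=cv2.INTER_CUBIC)
cv2.imwrite("pics/scenec.png",cv2.convertScaleAbs(a,alpha=1.3))
```

```text
(no output)
```

View pics/topc.png

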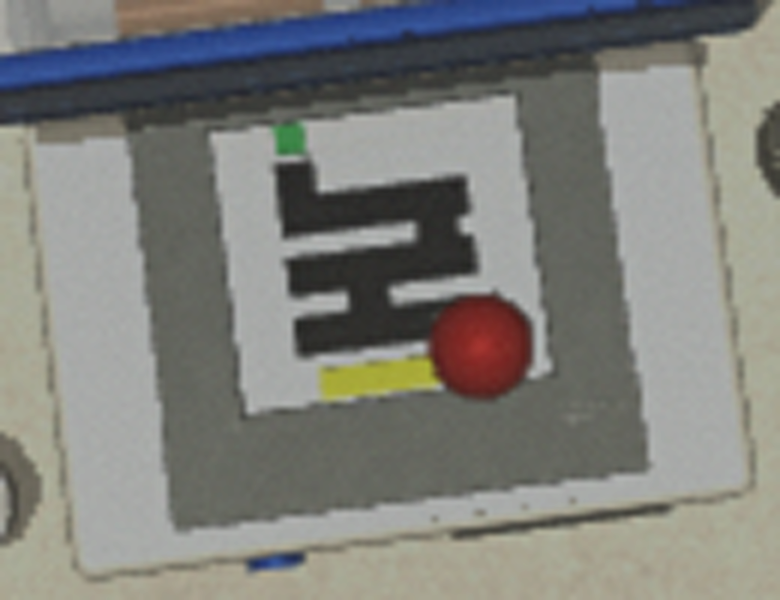

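View pics/scenec.png

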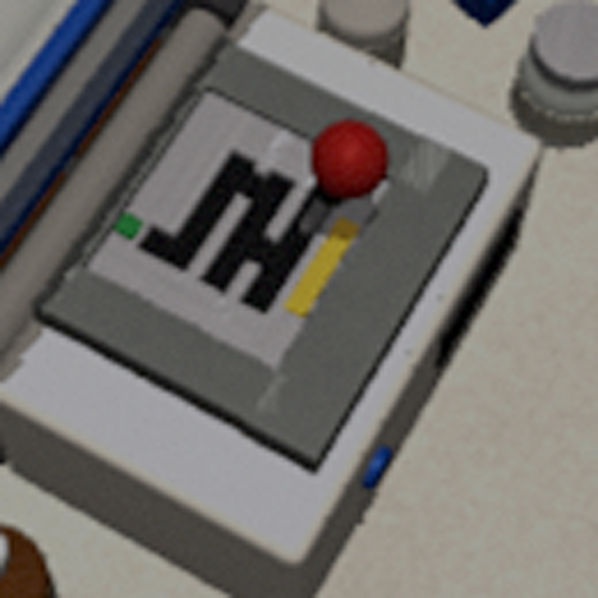

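```bash
cat > h.py <<'E'
from plant import *
import numpy as np, cv2
from scipy.spatial.transform import Rotation as Ro
def ray(s,u,v):
    d=s["R"].T@np.array([(u-s["cx"])/s["fx"],(v-s["cy"])/s["fy"],1]); return -s["R"].T@s["t"],d
def onplane(s,u,v,z):
    c,d=ray(s,u,v); return c+d*(z-c[2])/d[2]
def two(s1,p1,s2,p2):
    c1,d1=ray(s1,*p1);c2,d2=ray(s2,*p2)
    k=np.linalg.lstsq(np.c_[d1,-d2],c2-c1,rcond=None)[0]
    a,b=c1+k[0]*d1,c2+k[1]*d2; return (a+b)/2,np.linalg.norm(a-b)
def red(s):
    h=s["color"].astype(int); m=((h[...,0]>90)&(h[...,1]<60)&(h[...,2]<60)).astype(np.uint8)
    n,l,st,ce=cv2.connectedComponentsWithStats(m); i=1+np.argmax(st[1:,4]); return ce[i],st[i]
E
python3 - <<'E'
from h import *
s=snapshot("top"); s2=snapshot("scene")
P=lambda u,v:onplane(s,(u+.5)/6-.5+250,(v+.5)/6-.5+145,.146)[:2]
pix=[(276,165),(312,163),(287,263),(290,297),(476,238),(478,272),(296,322),(299,356),(467,176)]
g=np.array([(46,38),(46,22),(8,38),(-8,38),(8,-38),(-8,-38),(-16,38),(-32,38),(32,-38)])/1e3
W=np.array([P(*p) for p in pix]); gm,wm=g.mean(0),W.mean(0)
U,S,V=np.linalg.svd((g-gm).T@(W-wm)); R=(U@V).T; t=wm-R@gm
print("gate",t,"yaw",np.degrees(np.arctan2(R[1,0],R[0,0])),"scale",S.sum()/((g-gm)**2).sum()); print(((W-t)@R-g)*1e3)
for n,q in dict(near=[(350,294),(390,294)],far=[(415,230),(460,230)],green=[(290,140)],yellow=[(378,379)]).items(): print(n,[((P(*p)-t)@R*1e3).round(1) for p in q])
P2=lambda u,v:onplane(s2,(u+.5)/4.6-.5+260,(v+.5)/4.6-.5+160,.146)[:2]
for n,q in dict(nearS=[(285,242),(262,275)],farS=[(268,178),(236,233)],midleftS=[(207,275),(226,291)],nleft=[(245,298),(268,310)],green=[(128,226)],notch=[(142,240),(187,268)]).items(): print(n,[((P2(*p)-t)@R*1e3).round(1) for p in q])
a,sa=red(s);b,sb=red(s2);print(a,sa,b,sb); K,e=two(s,a,s2,b); print("knob",K,e,"mixer",((K[:2]-t)@R)*1e3)
E
```

```text
gate [0.60620311 0.07927354] yaw 6.240547921236852 scale 0.9956729111766845
[[ 0.50291422 -0.69755609]
 [-0.59019625  0.86163094]
 [-1.20754609 -0.04183691]
 [ 1.10592783  0.50886804]
 [-1.15403571 -0.42883003]
 [ 1.20741285  0.58719414]
 [-1.14044617 -0.5917242 ]
 [ 1.21564671 -0.04138485]
 [ 0.06032261 -0.15636103]]
near [array([-8.8, 14.5]), array([-10.9,  -1.3])]
far [array([ 13.2, -14.6]), array([ 10.9, -32.5])]
green [array([55.8, 30.4])]
yellow [array([-44. ,   7.9])]
nearS [array([-19. ,  -5.2]), array([-18.1,  17.4])]
farS [array([  7.5, -33.7]), array([5.8, 3. ])]
midleftS [array([ 6.7, 31.6]), array([-6.5, 34.6])]
nleft [array([-17. ,  33.1]), array([-30.6,  33.1])]
green [array([57.1, 27.7])]
notch [array([46.4, 31.1]), array([17.7, 33.3])]
[208.85106383 158.58510638] [197 155  23   9  94] [335.75       191.38461538] [332 188   8   8  52]
knob [0.55264713 0.21154023 0.5584387 ] 0.14946374451221087 mixer [-38.8608522  137.30460488]
```

```bash
cat >> h.py <<'E'
G=np.array([.6062,.0793,.145]); YAW=6.24; M=Ro.from_euler("z",YAW,degrees=True).as_matrix()
PIV=np.array([G[0],G[1],.025])
def knob(gx,gy):  # mm at gate -> world knob centre
    d=np.array([gx,gy,120.]); return PIV+M@(d/np.linalg.norm(d)*.19)
def gate(K):      # knob world -> gate mm
    d=M.T@(np.asarray(K)-PIV); return (d[:2]/d[2]*120).round(1)
def tool(lean):
    l=np.radians(lean); s,c=np.sin(l),np.cos(l)
    return M@np.array([[-c,0,s],[0,1,0],[-s,0,-c]])
def tcp(K,lean=40,ahead=.167): return K-tool(lean)[:,2]*ahead
def rel(p,R=None):  # shift (rows units, current tool axes), turn units
    o=get_obs(); C=Ro.from_euler("xyz",o["orientation"],degrees=True).as_matrix()
    r=(C.T@(p-o["tool_pos"])/.025).round(2)
    return r, None if R is None else (np.degrees(Ro.from_matrix(C.T@R).as_rotvec())/6).round(2)
def here(lean=40,ahead=.167):
    o=get_obs(); C=Ro.from_euler("xyz",o["orientation"],degrees=True).as_matrix()
    return o["tool_pos"]+C[:,2]*ahead
E
python3 - <<'E'
from h import *
s=snapshot("top"); s2=snapshot("scene")
K,e=two(s,(329.6,202.3),s2,(335.5,194.4)); print("knob",K,e,"r",np.linalg.norm(K-PIV),"gate",gate(K),knob(-24,-30))
o=get_obs()
C=Ro.from_euler("xyz",o["orientation"],degrees=True).as_matrix()
T=tcp(K,ahead=.10+.0); print("pre TCP",T)
w=[np.array([.25,-.42,.44]),np.array([.36,-.15,.44])]
for a,b in zip([o["tool_pos"]]+w,w): print((C.T@(b-a)/.025).round(2))
print(rel(T,tool(40)))
E
```

```text
knob [0.57111565 0.04289799 0.21029007] 0.0006563438282616122 r 0.19206360428664584 gate [-25.1 -21. ] [0.57514102 0.03039626 0.20595238]
pre TCP [0.50721772 0.03591131 0.28689451]
[-3.43  7.75 -1.42]
[-7.93  8.55  0.  ]
(array([-19.49,  21.18,   4.71]), array([ 0.84, -6.63,  2.3 ]))
```

```bash
H="python3 -m handwheel"
$H '[[1,-0.38,0.86,-0.16,0,0,0],[1,-0.38,0.86,-0.16,0,0,0],[1,-0.38,0.86,-0.16,0,0,0],[1,-0.38,0.86,-0.16,0,0,0],[1,-0.38,0.86,-0.16,0,0,0]]'
$H '[[1,-0.38,0.86,-0.16,0,0,0],[1,-0.38,0.86,-0.16,0,0,0],[1,-0.38,0.86,-0.16,0,0,0],[1,-0.38,0.86,-0.16,0,0,0]]'
$H '[[1,-0.79,0.86,0,0,0,0],[1,-0.79,0.86,0,0,0,0],[1,-0.79,0.86,0,0,0,0],[1,-0.79,0.86,0,0,0,0],[1,-0.79,0.86,0,0,0,0]]'
$H '[[1,-0.79,0.86,0,0,0,0],[1,-0.79,0.86,0,0,0,0],[1,-0.79,0.86,0,0,0,0],[1,-0.79,0.86,0,0,0,0],[1,-0.79,0.86,0,0,0,0]]'
python3 - <<'E'
from h import *
K=knob(-24.5,-21); print(K,tcp(K,40,.247),rel(tcp(K,40,.247),tool(40)))
E
```

```text
clock: 0.92
tool_pos: [0.2447, -0.5134, 0.4248]
orientation: [-180.0, 0.0, -159.3]
force: [-0.3, -0.5, 1.1]
opening: 0.0875
gripper_force: 0.0
clock: 1.42
tool_pos: [0.2499, -0.4189, 0.441]
orientation: [-180.0, 0.0, -159.3]
force: [0.9, -0.6, 0.4]
opening: 0.0877
gripper_force: 0.0
clock: 2.05
tool_pos: [0.3043, -0.2835, 0.4408]
orientation: [-180.0, 0.0, -159.3]
force: [1.3, -0.6, 0.7]
opening: 0.0874
gripper_force: 0.0
clock: 2.68
tool_pos: [0.3586, -0.1482, 0.4409]
orientation: [-180.0, 0.0, -159.3]
force: [0.2, -0.5, -0.2]
opening: 0.0874
gripper_force: 0.0
[0.5724511  0.04330912 0.20848207] [0.41462321 0.02605203 0.39769504] (array([-4.56,  5.73,  1.73]), array([ 0.84, -6.62,  2.31]))
```

Now translate, then turn.

```bash
H="python3 -m handwheel"
$H '[[1,-0.76,0.95,0,0,0,0],[1,-0.76,0.95,0,0,0,0],[1,-0.76,0.95,0,0,0,0],[1,-0.76,0.95,0,0,0,0],[1,-0.76,0.95,0,0,0,0]]'
$H '[[1,-0.76,0.95,0,0.105,-0.83,0.29],[1,0,0,0,0.105,-0.83,0.29],[1,0,0,0,0.105,-0.83,0.29],[1,0,0,0,0.105,-0.83,0.29]]'
$H '[[1,0,0,0,0.105,-0.83,0.29],[1,0,0,0,0.105,-0.83,0.29],[1,0,0,0,0.105,-0.83,0.29],[1,0,0,0,0.105,-0.83,0.29]]'
python3 - <<'E'
from h import *
K=knob(-24.5,-21)
print(rel(tcp(K,40,.247),tool(40)))
s=snapshot("wrist"); cv2.imwrite("pics/w1.png",s["color"][:,:,::-1])
E
```

```text
clock: 3.3
tool_pos: [0.4054, -0.0036, 0.4409]
orientation: [180.0, 0.0, -159.3]
force: [0.5, 0.1, 0.6]
opening: 0.0877
gripper_force: 0.0
clock: 3.8
tool_pos: [0.4147, 0.0245, 0.4409]
orientation: [-178.7, 20.2, -166.2]
force: [0.2, 0.2, -0.9]
opening: 0.0879
gripper_force: 0.0
clock: 4.3
tool_pos: [0.4142, 0.0253, 0.4411]
orientation: [179.8, 40.3, -173.9]
force: [1.2, -2.0, 2.4]
opening: 0.0881
gripper_force: 0.0
(array([1.11, 0.02, 1.34]), array([ 0.03,  0.04, -0.01]))
```

View pics/w1.png

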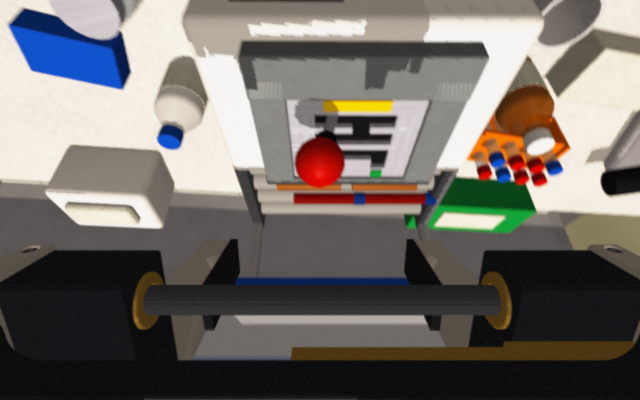

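The wrist view shows the knob at (319,162), which is on the fingers' midline (about 322). I'll align, then advance onto the ball.

```bash
H="python3 -m handwheel"
$H '[[1,0.55,0,0.67,0,0,0],[1,0.56,0.02,0.67,0,0,0],[1,0,0,0.8,0,0,0],[1,0,0,0.8,0,0,0]]'
$H '[[1,0,0,0.8,0,0,0],[1,0,0,0.8,0,0,0],[1,0,0,0,0,0,0]]'
python3 - <<'E'
from h import *
K=knob(-24.5,-21)
print(rel(tcp(K),tool(40)),get_obs()["force"])
for n in("scene","wrist"):
  s=snapshot(n); h=cv2.cvtColor(s["color"],cv2.COLOR_RGB2HSV); m=((h[...,0]<6)|(h[...,0]>174))&(h[...,1]>170)&(h[...,2]>60)
  nn,l,st,ce=cv2.connectedComponentsWithStats(m.astype(np.uint8)); print(n,[(ce[i].round(),st[i,4]) for i in range(1,nn) if st[i,4]>40])
E
```

```text
clock: 4.85
tool_pos: [0.4564, 0.0202, 0.3959]
orientation: [179.1, 37.7, -173.8]
force: [-0.3, -0.2, 1.0]
opening: 0.0876
gripper_force: 0.0
clock: 5.22
tool_pos: [0.4862, 0.0197, 0.3769]
orientation: [178.9, 36.5, -173.9]
force: [0.1, 0.0, 1.2]
opening: 0.0878
gripper_force: 0.0
(array([1.58, 0.55, 0.86]), array([ 0.18, -0.58, -0.02])) [0.14802516 0.01731511 1.24722318]
scene [(array([223., 276.]), np.int32(45)), (array([214., 285.]), np.int32(47)), (array([196., 287.]), np.int32(42))]
wrist [(array([336., 200.]), np.int32(5091)), (array([578., 196.]), np.int32(1120)), (array([525., 199.]), np.int32(256)), (array([418., 232.]), np.int32(919))]
```

```bash
python3 -m handwheel '[[1,0,0,0,0,0,0]]'
python3 - <<'E'
from h import *
K=knob(-24.5,-21); o=get_obs()
print(o["joint_pos"].round(1),o["orientation"].round(1),o["tool_pos"],tcp(K))
E
```

```text
clock: 5.45
tool_pos: [0.4851, 0.0206, 0.3785]
orientation: [178.8, 36.7, -173.8]
force: [0.1, -1.1, 0.3]
opening: 0.0876
gripper_force: 0.0
[  13.1   -6.2  -58.2   65.5   -3.2 -161. ] [ 178.8   36.7 -173.8] [0.48512654 0.02063891 0.37847393] [0.46574155 0.03164137 0.33641149]
```

Joint 3 is at its limit and joint 5 is almost straight, so a 40° lean isn't reachable this close in. I'll use about 15° here and lean back later, further out.

```bash
H="python3 -m handwheel"
$H '[[1,0,0,-0.8,0,0.5,0],[1,0,0,-0.8,0,0.5,0],[1,0,0,0,0,0.6,0],[1,0,0,0,0,0.6,0],[1,0,0,0,0,0.6,0]]'
python3 - <<'E'
from h import *
K=knob(-24.5,-21); o=get_obs()
print(o["joint_pos"].round(1),o["orientation"].round(1),o["tool_pos"],tcp(K,15,.247),rel(tcp(K,15,.247),tool(15)))
E
```

```text
clock: 6.08
tool_pos: [0.4769, 0.0111, 0.4098]
orientation: [-179.9, 23.4, -173.9]
force: [-0.0, 0.0, -0.3]
opening: 0.0875
gripper_force: 0.0
[  28.3   -6.4  -38.2   14.5  -37.3 -122.2] [-179.9   23.4 -173.9] [0.4769141  0.01105297 0.4097637 ] [0.50890155 0.03636054 0.44706574] (array([-1.86,  0.87, -0.82]), array([-0.03,  1.4 , -0.03]))
```

```bash
H="python3 -m handwheel"
$H '[[1,-0.62,0.29,-0.4,0,0.5,0],[1,-0.62,0.29,-0.4,0,0.5,0],[1,-0.62,0.29,0,0,0.4,0],[1,0,0,0,0,0,0]]'
python3 - <<'E'
from h import *
K=knob(-24.5,-21); o=get_obs()
print(o["joint_pos"].round(1),rel(tcp(K,15),tool(15)))
s=snapshot("wrist"); cv2.imwrite("pics/w2.png",s["color"][:,:,::-1])
T=s["tool_from_camera"]; print(T.round(3))
h=cv2.cvtColor(s["color"],cv2.COLOR_RGB2HSV); m=((h[...,0]<6)|(h[...,0]>174))&(h[...,1]>170)&(h[...,2]>60)
nn,l,st,ce=cv2.connectedComponentsWithStats(m.astype(np.uint8)); i=1+np.argmax(st[1:,4]); print(ce[i],st[i])
u,v=ce[i]; d=T[:3,:3]@[(u-s["cx"])/s["fx"],(v-s["cy"])/s["fy"],1]; z=.247
C=Ro.from_euler("xyz",o["orientation"],degrees=True).as_matrix()
kz=(C.T@(K-o["tool_pos"])); k=(kz[2]-T[2,3])/d[2]; print("expected",kz,"seen",T[:3,3]+k*d)
E
```

```text
clock: 6.58
tool_pos: [0.5117, 0.0367, 0.4443]
orientation: [-179.8, 15.1, -174.0]
force: [-0.3, -0.1, -0.2]
opening: 0.0875
gripper_force: 0.0
[  28.3   -1.4  -25.     7.3  -52.7 -116.1] (array([0.09, 0.01, 3.06]), array([-0.04,  0.02, -0.04]))
[[ 0.002 -0.954 -0.301  0.082]
 [ 1.     0.002 -0.     0.001]
 [ 0.001 -0.301  0.954  0.019]
 [ 0.     0.     0.     1.   ]]
[319.72150814 207.64652956] [ 293  181   55   54 2334]
expected [0.00245295 0.00094106 0.24358796] seen [ 0.00360152 -0.00067567  0.24358796]
```

```bash
H="python3 -m handwheel"
$H '[[1,0.1,0,0.76,0,0,0],[1,0,0,0.76,0,0,0],[1,0,0,0.77,0,0,0],[1,0,0,0.77,0,0,0],[1,0,0,0,0,0,0]]'
$H '[[0.2,0,0,0,0,0,0],[0,0,0,0,0,0,0],[-1,0,0,0,0,0,0],[-1,0,0,0,0,0,0]]'
$H '[[-1,0,0,0,0,0,0],[-1,0,0,0,0,0,0]]'
python3 - <<'E'
from h import *
o=get_obs(); print(o["joint_pos"].round(1),here(),gate(here()),np.linalg.norm(here()-PIV))
s=snapshot("wrist"); cv2.imwrite("pics/w3.png",s["color"][:,:,::-1])
E
```

```text
clock: 7.25
tool_pos: [0.5275, 0.0366, 0.3679]
orientation: [-179.7, 14.9, -174.1]
force: [-0.2, 0.1, 0.5]
opening: 0.0875
gripper_force: 0.0
clock: 7.75
tool_pos: [0.5287, 0.0369, 0.3697]
orientation: [-179.8, 15.1, -174.1]
force: [-0.1, 0.5, -0.7]
opening: 0.0534
gripper_force: 0.0
clock: 8.0
tool_pos: [0.5288, 0.0369, 0.3695]
orientation: [-179.8, 15.1, -174.1]
force: [-0.2, -0.1, 0.2]
opening: 0.039
gripper_force: 30.0
[  27.3    3.7  -30.4    8.5  -42.2 -117. ] [0.57211043 0.04069095 0.20821363] [-24.9 -22.7] 0.1903155077427831
```

View pics/w3.png

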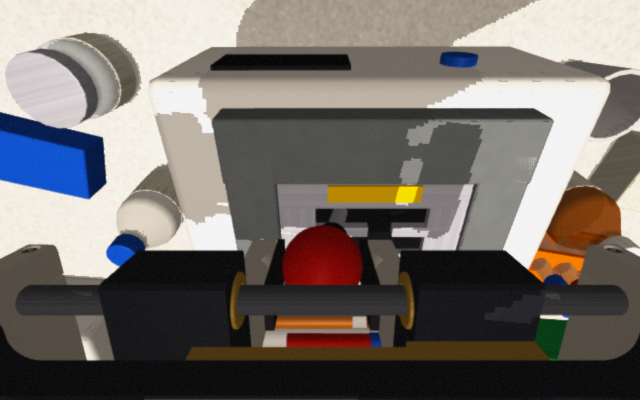

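The wrist view shows the ball between the pads, at about (322,258), and the grip reads 30 N. I'll slide along the near lane towards the opening at y≈+6.6.

```bash
cat >> h.py <<'E'
def plan(*way,lean0=15):
    """way: (gx,gy,lean) successive; prints tool-axis shift/turn units for each leg"""
    o=get_obs(); p=o["tool_pos"]; C=Ro.from_euler("xyz",o["orientation"],degrees=True).as_matrix()
    print("now",gate(here()),"lean",np.degrees(np.arcsin((M.T@C[:,2])[0])).round(1),"r",np.linalg.norm(here()-PIV).round(4),"F",(M.T@o["force"]).round(1),"J",o["joint_pos"].round(0))
    for gx,gy,l in way:
        q=tcp(knob(gx,gy),l); R=tool(l)
        print((gx,gy,l),(C.T@(q-p)/.025).round(2),(np.degrees(Ro.from_matrix(C.T@R).as_rotvec())/6).round(2)); p,C=q,R
E
python3 -c "
from h import *
plan((-24,-14,15),(-24,-4,15),(-24,6.6,15),(-12,6.6,15),(0,6.6,15))"
```

```text
now [-24.9 -22.7] lean 15.1 r 0.1903 F [ 0.7  0.4 -0.2] J [  27.    4.  -30.    8.  -42. -117.]
(-24, -14, 15) [-0.07  0.48 -0.07] [-0.06  0.02 -0.05]
(-24, -4, 15) [-0.    0.62 -0.05] [0. 0. 0.]
(-24, 6.6, 15) [0.   0.66 0.01] [0. 0. 0.]
(-12, 6.6, 15) [-0.74  0.01  0.08] [0. 0. 0.]
(0, 6.6, 15) [-0.74  0.    0.16] [0. 0. 0.]
```

```bash
H="python3 -m handwheel"
$H '[[-1,-0.03,0.24,-0.03,0,0,0],[-1,-0.03,0.24,-0.03,0,0,0],[-1,0,0,0,0,0,0]]'
$H '[[-1,0,0.31,-0.03,0,0,0],[-1,0,0.31,-0.02,0,0,0],[-1,0,0,0,0,0,0]]'
$H '[[-1,0,0.33,0,0,0,0],[-1,0,0.33,0.01,0,0,0],[-1,0,0,0,0,0,0]]'
python3 -c "
from h import *
plan((-24,6.6,15),(-18,6.6,15))"
```

```text
clock: 8.43
tool_pos: [0.5285, 0.0484, 0.3719]
orientation: [-179.6, 15.1, -174.0]
force: [-2.0, -6.0, 6.7]
opening: 0.0381
gripper_force: 30.0
clock: 8.8
tool_pos: [0.5266, 0.0641, 0.3731]
orientation: [-179.6, 15.1, -174.0]
force: [-2.6, -6.0, 5.7]
opening: 0.0384
gripper_force: 30.0
clock: 9.18
tool_pos: [0.525, 0.0808, 0.3725]
orientation: [-179.7, 15.1, -174.0]
force: [-1.3, -4.4, 4.7]
opening: 0.0387
gripper_force: 30.0
now [-23.9   5.9] lean 15.1 r 0.1901 F [-1.7 -4.3  4.7] J [  32.    4.  -31.   10.  -43. -123.]
(-24, 6.6, 15) [-0.   -0.    0.01] [-0.06  0.02 -0.04]
(-18, 6.6, 15) [-0.37  0.    0.03] [0. 0. 0.]
```

```bash
H="python3 -m handwheel"
$H '[[-1,-0.19,0,0.01,0,0,0],[-1,-0.19,0,0.02,0,0,0],[-1,0,0,0,0,0,0]]'
$H '[[-1,-0.19,0,0.02,0,0,0],[-1,-0.18,0,0.03,0,0,0],[-1,0,0,0,0,0,0]]'
python3 -c "
from h import *
plan((-12,6.6,15),(-6,6.6,15),(0,6.6,15))"
```

```text
clock: 9.55
tool_pos: [0.5347, 0.0815, 0.3742]
orientation: [-179.7, 15.1, -174.1]
force: [-2.7, -4.1, 5.1]
opening: 0.0381
gripper_force: 30.0
clock: 9.93
tool_pos: [0.5439, 0.0827, 0.3753]
orientation: [-179.8, 15.1, -174.1]
force: [-1.7, -1.8, 5.3]
opening: 0.0386
gripper_force: 30.0
now [-11.4   5.8] lean 15.1 r 0.1902 F [-1.9 -1.6  5.3] J [  31.    5.  -28.   10.  -43. -122.]
(-12, 6.6, 15) [0.02 0.01 0.  ] [-0.05  0.02 -0.05]
(-6, 6.6, 15) [-0.37  0.    0.07] [0. 0. 0.]
(0, 6.6, 15) [-0.37  0.    0.09] [0. 0. 0.]
```

Through the first opening. Next: into the middle lane, then right to y≈-23.5.

```bash
H="python3 -m handwheel"
$H '[[-1,-0.18,0,0.03,0,0,0],[-1,-0.18,0,0.04,0,0,0],[-1,0,0,0,0,0,0]]'
$H '[[-1,-0.18,0,0.04,0,0,0],[-1,-0.18,0,0.05,0,0,0],[-1,0,0,0,0,0,0]]'
python3 -c "
from h import *
plan((0,0,15),(0,-10,20),(0,-20,25),(0,-23.5,25),(12,-23.5,30),(24,-23.5,34))"
```

```text
clock: 10.3
tool_pos: [0.5532, 0.0838, 0.376]
orientation: [-179.8, 15.1, -174.1]
force: [-2.5, -2.0, 4.6]
opening: 0.0382
gripper_force: 30.0
clock: 10.68
tool_pos: [0.5625, 0.0849, 0.3763]
orientation: [-179.8, 15.2, -174.1]
force: [-1.6, -1.3, 5.0]
opening: 0.0382
gripper_force: 30.0
now [0.5 6. ] lean 15.2 r 0.1903 F [-1.8 -1.1  5. ] J [  30.    7.  -26.    9.  -44. -121.]
(0, 0, 15) [ 0.01 -0.41 -0.  ] [-0.05  0.03 -0.05]
(0, -10, 20) [ 0.59 -0.63  0.05] [ 0.   -0.83  0.  ]
(0, -20, 25) [ 0.61 -0.62  0.1 ] [-0.   -0.83 -0.  ]
(0, -23.5, 25) [ 0.02 -0.21  0.03] [0. 0. 0.]
(12, -23.5, 30) [-0.08  0.01  0.37] [ 0.   -0.83  0.  ]
(24, -23.5, 34) [-0.11  0.02  0.47] [-0.   -0.67 -0.  ]
```

```bash
H="python3 -m handwheel"
$H '[[-1,0.01,-0.2,0,0,0,0],[-1,0,-0.21,0,0,0,0],[-1,0,0,0,0,0,0]]'
$H '[[-1,0.3,-0.32,0.01,0,-0.42,0],[-1,0.29,-0.31,0.04,0,-0.42,0],[-1,0,0,0,0,0,0]]'
$H '[[-1,0.3,-0.31,0.04,0,-0.42,0],[-1,0.31,-0.31,0.06,0,-0.42,0],[-1,0,0,0,0,0,0]]'
python3 -c "
from h import *
plan((0,-23.5,25),(6,-23.5,27),(12,-23.5,30),(18,-23.5,32),(24,-23.5,35))"
```

```text
clock: 11.05
tool_pos: [0.5634, 0.0753, 0.3765]
orientation: [-179.9, 15.3, -174.1]
force: [-2.1, 3.9, 5.1]
opening: 0.0382
gripper_force: 30.0
clock: 11.42
tool_pos: [0.5505, 0.0574, 0.3709]
orientation: [-179.8, 20.3, -174.0]
force: [0.9, 2.7, 2.6]
opening: 0.0384
gripper_force: 30.0
clock: 11.8
tool_pos: [0.5389, 0.0404, 0.363]
orientation: [-179.8, 25.3, -174.0]
force: [-0.8, 2.4, 2.9]
opening: 0.0383
gripper_force: 30.0
now [  0.1 -20.7] lean 25.3 r 0.1898 F [-0.6  2.5  2.9] J [  27.    2.  -39.   21.  -26. -128.]
(0, -23.5, 25) [-0.02 -0.21  0.02] [-0.06  0.05 -0.04]
(6, -23.5, 27) [-0.1   0.    0.17] [ 0.   -0.33  0.  ]
(12, -23.5, 30) [0.03 0.01 0.2 ] [-0.  -0.5 -0. ]
(18, -23.5, 32) [-0.06  0.01  0.22] [ 0.   -0.33  0.  ]
(24, -23.5, 35) [0.08 0.01 0.25] [ 0.  -0.5 -0. ]
```

```bash
H="python3 -m handwheel"
$H '[[-1,-0.02,-0.21,0.02,0,0,0],[-1,-0.1,0,0.17,0,-0.3,0],[-1,0,0,0,0,0,0]]'
python3 -c "
from h import *
plan((6,-23.5,27))"
$H '[[-1,0.03,0,0.2,0,-0.5,0],[-1,0,0,0,0,0,0]]'
python3 -c "
from h import *
plan((12,-23.5,30),(18,-23.5,32),(24,-23.5,34))"
```

```text
clock: 12.18
tool_pos: [0.5448, 0.0355, 0.36]
orientation: [-179.7, 27.0, -174.0]
force: [-0.6, 1.0, 5.4]
opening: 0.0391
gripper_force: 30.0
now [  6.5 -24.5] lean 27.0 r 0.1903 F [-0.5  1.   5.4] J [  26.    3.  -41.   24.  -23. -131.]
(6, -23.5, 27) [ 0.02  0.01 -0.02] [-0.07  0.   -0.04]
clock: 12.42
tool_pos: [0.5462, 0.0354, 0.3551]
orientation: [-179.7, 30.0, -174.0]
force: [0.3, 1.1, 3.8]
opening: 0.0384
gripper_force: 30.0
now [ 12.4 -24.8] lean 30.0 r 0.1904 F [0.4 1.1 3.8] J [  24.    3.  -46.   35.  -16. -140.]
(12, -23.5, 30) [ 0.02  0.03 -0.01] [-0.07  0.   -0.03]
(18, -23.5, 32) [-0.06  0.01  0.22] [ 0.   -0.33  0.  ]
(24, -23.5, 34) [-0.04  0.01  0.24] [-0.   -0.33 -0.  ]
```

```bash
H="python3 -m handwheel"
$H '[[-1,-0.05,0.02,0.22,0,-0.33,0],[-1,0,0,0,0,0,0]]'
$H '[[-1,-0.04,0.01,0.23,0,-0.33,0],[-1,0,0,0,0,0,0]]'
python3 -c "
from h import *
plan((24,-23.5,34),(24,-12,34),(24,0,34),(24,12,34),(24,24,36),(24,30,38),(32,30,38),(41,30,38))"
```

```text
clock: 12.68
tool_pos: [0.5502, 0.0365, 0.351]
orientation: [-179.6, 32.0, -173.9]
force: [-0.3, 2.5, 3.7]
opening: 0.0387
gripper_force: 30.0
clock: 12.92
tool_pos: [0.5552, 0.0322, 0.3496]
orientation: [-179.0, 32.8, -173.9]
force: [-5.6, 6.3, -21.8]
opening: 0.0388
gripper_force: 30.0
now [ 22.6 -28.8] lean 32.8 r 0.1927 F [ -4.9   6.9 -21.8] J [  13.    3.  -52.   66.   -5. -162.]
(24, -23.5, 34) [0.1  0.22 0.08] [-0.17 -0.2  -0.01]
(24, -12, 34) [-0.07  0.69 -0.07] [0. 0. 0.]
(24, 0, 34) [-0.03  0.74 -0.03] [0. 0. 0.]
(24, 12, 34) [0.03 0.74 0.03] [0. 0. 0.]
(24, 24, 36) [0.31 0.72 0.08] [-0.   -0.33  0.  ]
(24, 30, 38) [0.29 0.35 0.06] [ 0.   -0.33 -0.  ]
(32, 30, 38) [-0.3  -0.03  0.36] [0. 0. 0.]
(41, 30, 38) [-0.3  -0.03  0.41] [0. 0. 0.]
```

The wrist is nearing its singularity (joint 4 at 66°, joint 5 at -5°), so I'll ease the lean back to 29° first. Then I'll fit a quick arm model to pick a good hand yaw and lean.

```bash
H="python3 -m handwheel"
python3 -c "
from h import *
plan((23,-24,30))"
cat > kin.py <<'E'
import numpy as np
from scipy.optimize import least_squares
from scipy.spatial.transform import Rotation as Ro
e=lambda a,x:Ro.from_euler(a,x,degrees=True)
D=[([-52.82,20.59,.634,-.02,-70.14,-16.507],[.23823,-.63135,.40372],[179.9,0,-159.33]),
([13.1,-6.2,-58.2,65.5,-3.2,-161],[.48513,.02064,.37847],[178.8,36.7,-173.8]),
([28.3,-6.4,-38.2,14.5,-37.3,-122.2],[.47691,.01105,.40976],[-179.9,23.4,-173.9]),
([28.3,-1.4,-25,7.3,-52.7,-116.1],[.5117,.0367,.4443],[-179.8,15.1,-174]),
([27.3,3.7,-30.4,8.5,-42.2,-117],[.5288,.0369,.3695],[-179.8,15.1,-174.1])]
def fk(q,k):
    a,h,L1,b,L2,d,L6,s4,s6,o6=k
    R1=e("z",q[0]); p=R1.apply([a,d,h]); R=R1*e("y",q[1]); p=p+R.apply([0,0,L1])
    R=R*e("y",-q[2]); p=p+R.apply([L2,0,b]); R=R*e("x",s4*q[3])*e("y",-q[4]); p=p+R.apply([L6,0,0])
    R=R*e("x",s6*q[5]+o6)*e("y",90); return p,R   # tool z = arm x
def fit():
    best=None
    for s4 in(1,-1):
     for s6 in(1,-1):
      for o6 in (0,90,180,270):
        f=lambda k:np.concatenate([np.r_[(fk(q,[*k[:7],s4,s6,k[7]])[0]-P)*10,(fk(q,[*k[:7],s4,s6,k[7]])[1].inv()*e("xyz",r)).as_rotvec()] for q,P,r in D])
        r=least_squares(f,[0,.35,.4,0,.4,-.15,.1,o6])
        if best is None or r.cost<best[0]: best=(r.cost,[*r.x[:7],s4,s6,r.x[7]],r.fun)
    return best
if __name__=="__main__":
    c,k,f=fit(); print(c,np.round(k,4)); print(f.reshape(-1,6).round(3)); np.save("k.npy",k)
E
python3 kin.py
```

```text
now [ 22.6 -28.8] lean 32.8 r 0.1927 F [ -4.9   6.9 -21.8] J [  13.    3.  -52.   66.   -5. -162.]
(23, -24, 30) [-0.32  0.19  0.05] [-0.17  0.47 -0.02]
0.48815569135135883 [ 9.20000e-03  2.86800e-01  7.92500e-01  9.90000e-03  3.74700e-01
 -1.42200e-01  5.13800e-01 -1.00000e+00 -1.00000e+00 -9.00081e+01]
[[ 0.369  0.335 -0.074 -0.    -0.     0.   ]
 [ 0.093 -0.784 -0.045  0.     0.001  0.   ]
 [ 0.087  0.004  0.04  -0.    -0.    -0.   ]
 [-0.145  0.105 -0.023  0.001 -0.001 -0.001]
 [ 0.041  0.207  0.102 -0.001  0.     0.001]]
```

```bash
H="python3 -m handwheel"
$H '[[-1,-0.16,0.1,0.03,0,0.23,0],[-1,-0.16,0.09,0.02,0,0.23,0],[-1,0,0,0,0,0,0]]'
sed -i 's/a,h,L1,b,L2,d,L6,s4,s6,o6=k/a,h,L1,b,L2,d,L6,w,s4,s6,o6=k/; s/R=R\*e("x",s4\*q\[3\])\*e/R=R*e("x",s4*q[3]); p=p+R.apply([0,w,0]); R=R*e/; s/k\[:7\]/k[:8]/g; s/k\[7\]/k[8]/g; s/r.x\[:7\]/r.x[:8]/; s/r.x\[7\]/r.x[8]/; s/-.15,.1,o6\]/-.01,.1,-.1,o6]/' kin.py
python3 kin.py; python3 -c "
from h import *
plan((24,-23.5,30))
o=get_obs();print(o['joint_pos'].round(2),o['tool_pos'].round(4))"
```

```text
clock: 13.3
tool_pos: [0.5632, 0.036, 0.3545]
orientation: [-178.8, 30.4, -174.1]
force: [-5.2, 2.3, -24.8]
opening: 0.0389
gripper_force: 30.0
2.465453437826932e-05 [-2.400000e-03  1.995000e-01  6.036000e-01  4.000000e-04  4.655000e-01
 -1.000000e-04  2.021000e-01 -1.916000e-01 -1.000000e+00 -1.000000e+00
  2.699919e+02]
[[ 0.001 -0.     0.002 -0.    -0.     0.   ]
 [-0.     0.     0.     0.     0.001  0.   ]
 [ 0.002  0.003 -0.001 -0.    -0.    -0.   ]
 [-0.001 -0.004 -0.002  0.001 -0.001 -0.001]
 [-0.001  0.     0.001 -0.001  0.     0.001]]
now [ 24.  -27.4] lean 30.4 r 0.1939 F [ -4.9   2.8 -24.8] J [  22.    4.  -45.   39.  -15. -143.]
(24, -23.5, 30) [0.02 0.1  0.07] [-0.23  0.07 -0.05]
[  22.33    4.19  -45.1    39.44  -14.89 -142.8 ] [0.5632 0.036  0.3545]
```

```bash
H="python3 -m handwheel"
$H '[[-1,0.02,0.1,0.07,-0.23,0.07,-0.05],[-1,0,0,0,0,0,0]]'
cat > ik.py <<'E'
from h import *
import kin
k=np.load("k.npy"); lo=np.array([-176,-82,-58.2,-173.8,-174.7,-.2]); lo=np.array([-176,-82,-58.2,-173.8,-174.7,-173.6]); hi=np.array([176,121.7,71.7,95.5,-.2,173.6])
def ik(p,R,q0):
    f=lambda q:np.r_[(kin.fk(q,k)[0]-p)*10,(kin.fk(q,k)[1].inv()*Ro.from_matrix(R)).as_rotvec()]
    r=least_squares(f,np.clip(q0,lo+.1,hi-.1),bounds=(lo,hi),x_scale=30.); return r.x,np.abs(r.fun).max()
from scipy.optimize import least_squares
def toolyaw(l,y,roll=0):
    T=tool(l); return M@Ro.from_euler("z",y,degrees=True).as_matrix()@M.T@T@Ro.from_euler("z",roll,degrees=True).as_matrix()
if __name__=="__main__":
  q0=get_obs()["joint_pos"]; plan((24,-23.5,30))
  for gx,gy in((24,-23.5),(24,4),(24,30),(41,30)):
   for l in(30,35,38):
    for y in(0,10,20):
     R=toolyaw(l,y); K=knob(gx,gy)
     out=[]
     for j4 in(40,0,-60,-120):
      q=q0.copy(); q[3]=j4; q,e=ik(K-R[:,2]*.167,R,q)
      if e<.003 and not any(np.abs(q-o).max()<2 for o in out): out.append(q)
     print(gx,gy,l,y,[list(o.round(0).astype(int)) for o in out])
E
python3 ik.py
```

```text
clock: 13.55
tool_pos: [0.5648, 0.0383, 0.3563]
orientation: [179.9, 30.4, -173.8]
force: [-4.2, -0.1, -18.7]
opening: 0.0387
gripper_force: 30.0
now [ 25.  -23.1] lean 30.4 r 0.1947 F [ -4.1   0.4 -18.7] J [  24.    4.  -43.   33.  -16. -137.]
(24, -23.5, 30) [0.12 0.02 0.1 ] [ 0.01  0.07 -0.01]
24 -23.5 30 0 [[np.int64(24), np.int64(4), np.int64(-43), np.int64(33), np.int64(-16), np.int64(-137)]]
24 -23.5 30 10 [[np.int64(23), np.int64(5), np.int64(-35), np.int64(10), np.int64(-21), np.int64(-105)]]
24 -23.5 30 20 [[np.int64(19), np.int64(6), np.int64(-26), np.int64(-8), np.int64(-28), np.int64(-77)]]
24 -23.5 35 0 []
24 -23.5 35 10 [[np.int64(22), np.int64(4), np.int64(-44), np.int64(23), np.int64(-8), np.int64(-117)]]
24 -23.5 35 20 [[np.int64(18), np.int64(5), np.int64(-28), np.int64(-12), np.int64(-22), np.int64(-72)]]
24 -23.5 38 0 []
24 -23.5 38 10 []
24 -23.5 38 20 [[np.int64(18), np.int64(5), np.int64(-29), np.int64(-16), np.int64(-19), np.int64(-68)]]
24 4 30 0 [[np.int64(27), np.int64(4), np.int64(-45), np.int64(39), np.int64(-16), np.int64(-147)]]
24 4 30 10 [[np.int64(2
[... 855 characters left out ...]
4(-101)]]
24 30 38 0 []
24 30 38 10 []
24 30 38 20 [[np.int64(28), np.int64(4), np.int64(-44), np.int64(18), np.int64(-4), np.int64(-110)]]
41 30 30 0 [[np.int64(28), np.int64(7), np.int64(-45), np.int64(48), np.int64(-15), np.int64(-156)]]
41 30 30 10 [[np.int64(30), np.int64(7), np.int64(-39), np.int64(25), np.int64(-16), np.int64(-126)]]
41 30 30 20 [[np.int64(28), np.int64(8), np.int64(-29), np.int64(2), np.int64(-22), np.int64(-94)]]
41 30 35 0 []
41 30 35 10 []
41 30 35 20 [[np.int64(28), np.int64(7), np.int64(-34), np.int64(5), np.int64(-14), np.int64(-96)]]
41 30 38 0 []
41 30 38 10 []
41 30 38 20 [[np.int64(28), np.int64(7), np.int64(-39), np.int64(9), np.int64(-7), np.int64(-100)]]
```

A 40° lean can't be reached with the hand square to the machine. A yawed hand would put the gripper body into the shield. So I'll slide along the far lane gripped at about 28° lean to y=+30, then release and push the knob home with closed fingers, which stay clear of the shield.

```bash
H="python3 -m handwheel"
$H '[[-1,0.1,0.01,0.1,0,0,0],[-1,0,0,0,0,0,0]]'
python3 -c "
from h import *
plan((24,-23.5,29),(24,-15,28),(24,-5,28),(24,5,28),(24,15,28),(24,25,28),(24,30,28))"
```

```text
clock: 13.8
tool_pos: [0.565, 0.0391, 0.3558]
orientation: [179.8, 30.8, -173.7]
force: [-2.7, -0.8, -15.2]
opening: 0.0383
gripper_force: 30.0
now [ 25.8 -22.3] lean 30.8 r 0.1948 F [ -2.7  -0.5 -15.2] J [  23.    4.  -44.   35.  -15. -139.]
(24, -23.5, 29) [ 0.   -0.02  0.08] [0.04 0.31 0.  ]
(24, -15, 28) [-0.17  0.51 -0.06] [-0.    0.17 -0.  ]
(24, -5, 28) [-0.03  0.61 -0.04] [0. 0. 0.]
(24, 5, 28) [-0.    0.62  0.  ] [0. 0. 0.]
(24, 15, 28) [0.03 0.61 0.04] [0. 0. 0.]
(24, 25, 28) [0.06 0.6  0.08] [0. 0. 0.]
(24, 30, 28) [0.04 0.29 0.05] [0. 0. 0.]
```

```bash
H="python3 -m handwheel"
$H '[[-1,0.04,0,0.08,0,0.25,0],[-1,0,0,0,0,0,0],[-1,0,0,0,0,0,0]]'
python3 - <<'E'
from h import *
plan((24,-23.5,29))
s=snapshot("scene"); a=s["color"][120:280,210:410,::-1]; b=snapshot("wrist")["color"][:,:,::-1]
a=cv2.resize(a,(500,400),interpolation=cv2.INTER_CUBIC); b=b[100:350,170:470]; b=cv2.resize(b,(300,250))
c=np.zeros((400,800,3),np.uint8); c[:,:500]=cv2.convertScaleAbs(a,alpha=1.4); c[:250,500:]=b; cv2.imwrite("pics/c1.png",c)
E
```

```text
clock: 14.18
tool_pos: [0.567, 0.0405, 0.3573]
orientation: [179.6, 29.8, -173.7]
force: [0.5, -4.2, 3.6]
opening: 0.0387
gripper_force: 30.0
now [ 25.5 -21.2] lean 29.8 r 0.1945 F [-0.  -4.2  3.6] J [  24.    5.  -41.   29.  -18. -134.]
(24, -23.5, 29) [ 0.11 -0.06  0.09] [0.07 0.13 0.01]
```

View pics/c1.png

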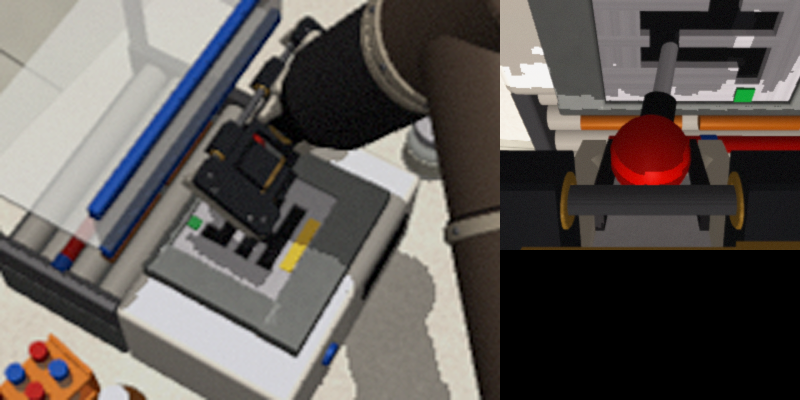

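The scene crop shows the hand clear of the blue-barred shield. In the wrist crop the shaft (668,45) stands in the far-lane slot, with the green mark at (743,95). The knob slid about 4.5 mm towards the fingertips and the force is low again. Now along the far lane to y=+30.

```bash
H="python3 -m handwheel"; sed -i 's/ahead=.167/ahead=.1715/g' h.py
$H '[[-1,0,0.25,0,0,0.15,0],[-1,0,0.25,0,0,0,0],[-1,0,0,0,0,0,0]]'
$H '[[-1,-0.02,0.3,-0.02,0,0,0],[-1,-0.01,0.3,-0.02,0,0,0],[-1,0,0,0,0,0,0]]'
python3 -c "
from h import *
plan((24,0,28),(24,10,28),(24,20,28),(24,30,28))"
```

```text
clock: 14.65
tool_pos: [0.5665, 0.0537, 0.3589]
orientation: [179.6, 29.1, -173.6]
force: [3.9, -5.5, 9.3]
opening: 0.0386
gripper_force: 30.0
clock: 15.02
tool_pos: [0.5645, 0.0686, 0.3594]
orientation: [179.6, 29.0, -173.6]
force: [3.1, -3.8, 7.3]
opening: 0.0387
gripper_force: 30.0
now [26.4 -3.1] lean 29.0 r 0.1889 F [ 2.7 -4.1  7.3] J [  27.    5.  -41.   30.  -19. -138.]
(24, 0, 28) [-0.04  0.25 -0.13] [0.08 0.17 0.02]
(24, 10, 28) [0.02 0.62 0.02] [0. 0. 0.]
(24, 20, 28) [0.05 0.61 0.06] [0. 0. 0.]
(24, 30, 28) [0.08 0.58 0.09] [0. 0. 0.]
```

```bash
H="python3 -m handwheel"
$H '[[-1,0.03,0.28,-0.03,0,0,0],[-1,0.03,0.28,0,0,0,0],[-1,0,0,0,0,0,0]]'
$H '[[-1,0.03,0.3,0.02,0,0,0],[-1,0.03,0.3,0.03,0,0,0],[-1,0,0,0,0,0,0]]'
python3 -c "
from h import *
plan((24,20,28),(24,30,28))"
```

```text
clock: 15.4
tool_pos: [0.5615, 0.0826, 0.3599]
orientation: [179.6, 29.0, -173.6]
force: [4.2, -3.6, 8.3]
opening: 0.0385
gripper_force: 30.0
clock: 15.78
tool_pos: [0.559, 0.0976, 0.3578]
orientation: [179.5, 29.0, -173.6]
force: [5.2, -1.8, 6.1]
opening: 0.0387
gripper_force: 30.0
now [25.1 16.4] lean 29.0 r 0.1884 F [ 5.  -2.3  6.1] J [  30.    5.  -43.   35.  -19. -145.]
(24, 20, 28) [-0.09  0.29 -0.06] [0.09 0.17 0.02]
(24, 30, 28) [0.08 0.58 0.09] [0. 0. 0.]
```

```bash
H="python3 -m handwheel"
$H '[[-1,0,0.28,0.02,0,0,0],[-1,0.02,0.27,0.03,0,0,0],[-1,0,0,0,0,0,0]]'
python3 -c "
from h import *
plan((24,30,28))"
$H '[[-1,0.02,0.25,0.03,0,0,0],[-1,0,0,0,0,0,0]]'
python3 -c "
from h import *
plan((24,30,28),(28,30,28),(32,30,28))"
```

```text
clock: 16.15
tool_pos: [0.5573, 0.111, 0.3558]
orientation: [179.5, 28.9, -173.6]
force: [4.6, -2.3, 5.6]
opening: 0.0385
gripper_force: 30.0
now [25.1 25.5] lean 28.9 r 0.1886 F [ 4.4 -2.8  5.6] J [  31.    5.  -43.   37.  -19. -148.]
(24, 30, 28) [-0.06  0.33 -0.03] [0.09 0.15 0.02]
clock: 16.4
tool_pos: [0.5564, 0.1171, 0.3547]
orientation: [179.6, 28.9, -173.6]
force: [4.7, -2.6, 4.8]
opening: 0.0386
gripper_force: 30.0
now [25.  29.7] lean 28.9 r 0.1887 F [ 4.4 -3.1  4.8] J [  31.    5.  -44.   38.  -19. -149.]
(24, 30, 28) [-0.09  0.09 -0.07] [0.08 0.15 0.02]
(28, 30, 28) [-0.18 -0.01  0.15] [0. 0. 0.]
(32, 30, 28) [-0.17 -0.01  0.15] [0. 0. 0.]
```

```bash
H="python3 -m handwheel"
$H '[[-1,-0.17,0,0.14,0,0,0],[-1,0,0,0,0,0,0]]'
$H '[[-1,-0.1,0,0.09,0,0,0],[-1,0,0,0,0,0,0]]'
python3 -c "
from h import *
plan((31,30,28))"
```

```text
clock: 16.65
tool_pos: [0.5617, 0.1175, 0.3536]
orientation: [179.6, 28.9, -173.7]
force: [1.5, -2.7, 7.6]
opening: 0.0384
gripper_force: 30.0
clock: 16.9
tool_pos: [0.5649, 0.1179, 0.3529]
orientation: [179.6, 28.9, -173.7]
force: [1.6, -2.2, 6.7]
opening: 0.0384
gripper_force: 30.0
now [31.  29.9] lean 28.9 r 0.1888 F [ 1.3 -2.3  6.7] J [  31.    6.  -43.   38.  -18. -149.]
(31, 30, 28) [-0.13  0.07 -0.03] [0.08 0.15 0.01]
```

Shaft is at x≈31 in the RUN notch. Release, back off, and plan the push.

```bash
H="python3 -m handwheel"
$H '[[1,0,0,0,0,0,0],[1,0,0,0,0,0,0],[1,0,0,0,0,0,0],[1,0,0,0,0,0,0]]'
$H '[[1,0,0,-0.6,0,0,0],[1,0,0,-0.8,0,0,0],[1,0,0,-0.8,0,0,0],[1,0,0,0,0,0,0]]'
python3 - <<'E'
from ik import *
q0=get_obs()["joint_pos"]; L=22; R=tool(L)
for gx,off in((31,45),(31,32),(41,30)):
    q,e=ik(knob(gx,30)+R[:,0]*off/1e3-R[:,2]*.168,R,q0); print(gx,off,q.round(0),e)
p=knob(31,30)+R[:,0]*.048-R[:,2]*.168
print("above",rel(p-R[:,2]*.055,R)); print("now gatepos",M.T@(here()-PIV),get_obs()["force"])
for n in("scene","top"):
  s=snapshot(n); c=s["R"]@knob(31,30)+s["t"]; u=s["fx"]*c[0]/c[2]+s["cx"];v=s["fy"]*c[1]/c[2]+s["cy"]
  h=cv2.cvtColor(s["color"],cv2.COLOR_RGB2HSV); m=((h[...,0]<6)|(h[...,0]>174))&(h[...,1]>150)&(h[...,2]>50); m[:, :]&=np.hypot(*np.meshgrid(np.arange(640)-u,np.arange(400)-v))<25
  ys,xs=np.where(m); print(n,"exp",u,v,"red",xs.mean() if len(xs) else None,ys.mean() if len(ys) else None,len(xs))
E
```

```text
clock: 17.4
tool_pos: [0.5636, 0.1169, 0.35]
orientation: [179.7, 28.5, -173.7]
force: [0.1, 0.0, -0.8]
opening: 0.073
gripper_force: 0.0
clock: 17.9
tool_pos: [0.5375, 0.114, 0.4]
orientation: [179.6, 28.7, -173.7]
force: [-0.1, 0.7, 0.6]
opening: 0.0876
gripper_force: 0.0
31 45 [  35.    6.  -38.   22.  -28. -136.] 2.248201624865942e-14
31 32 [  34.    7.  -36.   21.  -29. -135.] 2.220446049250313e-15
41 30 [  33.    8.  -34.   20.  -29. -133.] 3.7997383017795983e-13
above (array([ 0.75,  0.11, -0.07]), array([0.07, 1.12, 0.01]))
now gatepos [0.01782265 0.04315794 0.22460324] [-0.13427067  0.66397433  0.60434294]
scene exp 286.16816468433024 205.19316099962342 red 289.6521739130435 201.1304347826087 23
top exp 291.1054343554895 169.9559355935966 red 290.81553398058253 172.0873786407767 206
```

```bash
H="python3 -m handwheel"
$H '[[0.3,0.38,0.05,-0.04,0.03,0.56,0],[-0.5,0.37,0.06,-0.03,0.03,0.56,0],[-1,0,0,0,0,0,0],[-1,0,0,0,0,0,0],[-1,0,0,0,0,0,0]]'
$H '[[-1,0,0,0,0,0,0],[-1,0,0,0,0,0,0]]'
python3 - <<'E'
from h import *
R=tool(22); p=knob(31,30)+R[:,0]*.048-R[:,2]*.168
print(rel(p,R),rel(knob(31,30)+R[:,0]*.03-R[:,2]*.168,R))
E
```

```text
clock: 18.62
tool_pos: [0.5199, 0.1141, 0.3912]
orientation: [-179.9, 21.8, -173.7]
force: [-0.4, -0.2, 0.6]
opening: 0.0433
gripper_force: 0.0
clock: 18.88
tool_pos: [0.5199, 0.1143, 0.3916]
orientation: [-179.9, 21.8, -173.7]
force: [0.5, 0.5, 0.7]
opening: 0.0231
gripper_force: 0.0
(array([-0.03,  0.02,  2.17]), array([-0.01, -0.03,  0.01])) (array([-0.75,  0.02,  2.17]), array([-0.01, -0.03,  0.01]))
```

```bash
H="python3 -m handwheel"
$H '[[-1,0,0,0.5,0,0,0],[-1,0,0,0.5,0,0,0],[-1,0,0,0.6,0,0,0],[-1,0,0.02,0.55,0,0,0],[-1,0,0,0,0,0,0]]'
$H '[[-1,-0.2,0,0,0,0,0],[-1,-0.2,0,0,0,0,0],[-1,0,0,0,0,0,0]]'
$H '[[-1,-0.12,0,0.02,0,0,0],[-1,0,0,0,0,0,0]]'
python3 - <<'E'
from h import *
R=tool(22); o=get_obs()
print(o["force"],(R.T@(o["tool_pos"]+R[:,2]*.168-knob(31,30))*1e3).round(1), (R.T@(o["tool_pos"]+R[:,2]*.168-knob(41,30))*1e3).round(1))
E
```

```text
clock: 19.5
tool_pos: [0.5397, 0.1167, 0.3399]
orientation: [-179.8, 21.7, -173.7]
force: [1.1, -0.2, 0.0]
opening: 0.0004
gripper_force: 0.0
clock: 19.88
tool_pos: [0.5494, 0.1183, 0.3462]
orientation: [-180.0, 21.9, -173.7]
force: [0.2, 1.3, -0.4]
opening: 0.0004
gripper_force: 0.0
clock: 20.12
tool_pos: [0.552, 0.1184, 0.3463]
orientation: [-179.9, 21.8, -173.7]
force: [-0.6, 1.0, 0.3]
opening: 0.0002
gripper_force: 0.0
[-0.62211759  0.96624884  0.25333487] [35.5  0.1 -0. ] [46.6  1.  -8.7]
```

```bash
H="python3 -m handwheel"
$H '[[-1,-0.11,0,0.06,0,0,0],[-1,-0.11,0,0.06,0,0,0],[-1,0,0,0,0,0,0]]'
$H '[[-1,-0.11,0,0.07,0,0,0],[-1,-0.11,0,0.07,0,0,0],[-1,0,0,0,0,0,0]]'
python3 - <<'E'
from h import *
R=tool(22); o=get_obs()
print(o["force"],(R.T@(o["tool_pos"]+R[:,2]*.168-knob(31,30))*1e3).round(1), (R.T@(o["tool_pos"]+R[:,2]*.168-knob(41,30))*1e3).round(1))
E
```

```text
clock: 20.5
tool_pos: [0.5582, 0.1191, 0.3452]
orientation: [-179.9, 21.8, -173.7]
force: [-0.6, 0.6, 0.2]
opening: 0.0004
gripper_force: 0.2
clock: 20.88
tool_pos: [0.5646, 0.1197, 0.344]
orientation: [-179.9, 21.8, -173.7]
force: [-0.2, 0.0, 0.3]
opening: 0.0008
gripper_force: 0.2
[-0.1949381   0.00501357  0.27639865] [24.6  0.   6.9] [35.7  1.  -1.7]
```

```bash
H="python3 -m handwheel"
$H '[[-1,0.23,0,0,0,-0.33,0],[-1,0.23,0,0,0,-0.33,0],[-1,0,0,0,0,0,0]]'
$H '[[-1,-0.08,0,0.05,0,0,0],[-1,-0.08,0,0.05,0,0,0],[-1,0,0,0,0,0,0]]'
python3 - <<'E'
from h import *
R=tool(26); o=get_obs()
print(o["force"],rel(o["tool_pos"],R)[1],(R.T@(o["tool_pos"]+R[:,2]*.168-knob(41,30))*1e3).round(1))
s=snapshot("top"); h=cv2.cvtColor(s["color"],cv2.COLOR_RGB2HSV); m=((h[...,0]<6)|(h[...,0]>174))&(h[...,1]>150)&(h[...,2]>50)
ys,xs=np.where(m[150:190,270:315]); print(xs.mean()+270,ys.mean()+150,xs.ptp() if hasattr(xs,'ptp') else np.ptp(xs),np.ptp(ys),len(xs))
c=s["R"]@knob(41,30)+s["t"]; print("home exp",s["fx"]*c[0]/c[2]+s["cx"],s["fy"]*c[1]/c[2]+s["cy"])
a=cv2.resize(s["color"][140:215,260:360,::-1],(800,600),interpolation=cv2.INTER_CUBIC); cv2.imwrite("pics/t2.png",cv2.convertScaleAbs(a,alpha=1.4))
E
```

```text
clock: 21.25
tool_pos: [0.5532, 0.118, 0.3393]
orientation: [-179.9, 25.7, -173.6]
force: [0.2, -1.2, -0.9]
opening: -0.0
gripper_force: 0.0
clock: 21.62
tool_pos: [0.5589, 0.1191, 0.3389]
orientation: [-179.9, 25.7, -173.7]
force: [-1.6, -0.7, -0.9]
opening: 0.0005
gripper_force: 0.8
[-1.555454   -0.69372386 -0.85910424] [-0.01 -0.04  0.01] [31.2  1.  -1.8]
289.9929078014184 166.06382978723406 15 11 141
home exp 290.86903674365897 164.231684982126
```

View pics/t2.png

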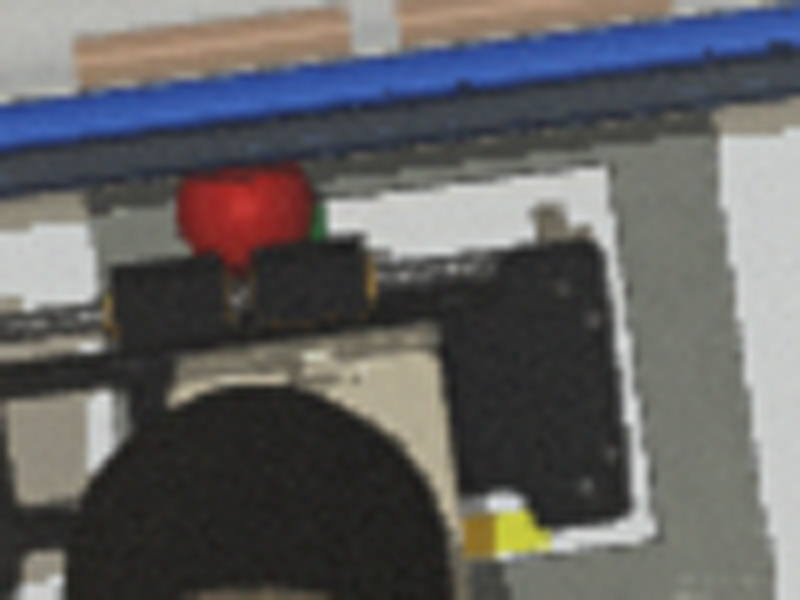

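The top crop shows the ball at about (245,205 of 800x600) just ahead of the closed fingers, with the hand clear of the blue bar. I'll keep pushing gently until it stops.

```bash
H="python3 -m handwheel"
$H '[[-1,-0.08,0,0.06,0,0,0],[-1,0,0,0,0,0,0]]'
$H '[[-1,-0.08,0,0.06,0,0,0],[-1,0,0,0,0,0,0]]'
$H '[[-1,-0.06,0,0.04,0,0,0],[-1,0,0,0,0,0,0]]'
python3 - <<'E'
from h import *
R=tool(26); o=get_obs()
print((M.T@o["force"]).round(1),(R.T@(o["tool_pos"]+R[:,2]*.168-knob(41,30))*1e3).round(1))
E
```

```text
clock: 21.92
tool_pos: [0.5609, 0.1192, 0.3385]
orientation: [-179.9, 25.8, -173.7]
force: [-2.7, -0.2, -1.5]
opening: 0.0004
gripper_force: 1.6
clock: 22.18
tool_pos: [0.5626, 0.1192, 0.3378]
orientation: [-179.9, 25.7, -173.7]
force: [-12.2, -0.3, 3.3]
opening: 0.0004
gripper_force: 5.9
clock: 22.42
tool_pos: [0.5635, 0.1191, 0.3375]
orientation: [-179.9, 25.7, -173.7]
force: [-21.4, 0.3, 10.0]
opening: 0.0008
gripper_force: 10.7
[-21.2   2.7  10. ] [27.7  0.5  1.5]
```

Force rose firmly at the expected home offset, so it has stopped. Backing off and checking.

```bash
H="python3 -m handwheel"
$H '[[-1,0.2,0,0,0,0,0],[-1,0.6,0,-0.2,0,0,0],[-1,0.5,0,-0.8,0,0,0],[-1,0.5,0,-1,0,0,0],[-1,0.4,0,-1,0,0.5,0]]'
$H '[[-1,0.3,0,-1,0,0.5,0],[-1,0.3,0,-1,0,0.5,0],[-1,0.3,0,-0.6,0,0.5,0],[-1,0,0,0,0,0,0]]'
python3 - <<'E'
from h import *
im=[]
P={}
for n in("top","scene"):
  s=snapshot(n); k=knob(41,30); c=s["R"]@k+s["t"]; u=s["fx"]*c[0]/c[2]+s["cx"];v=s["fy"]*c[1]/c[2]+s["cy"]
  h=cv2.cvtColor(s["color"],cv2.COLOR_RGB2HSV); m=((h[...,0]<6)|(h[...,0]>174))&(h[...,1]>150)&(h[...,2]>50)
  m&=np.hypot(*np.meshgrid(np.arange(640)-u,np.arange(400)-v))<16; ys,xs=np.where(m)
  print(n,"exp",u,v,"box",xs.min(),xs.max(),ys.min(),ys.max(),xs.mean(),ys.mean(),len(xs))
  x,y=int(u),int(v); im.append(cv2.resize(s["color"][y-35:y+45,x-35:x+45,::-1],(400,400),interpolation=cv2.INTER_CUBIC))
cv2.imwrite("pics/f.png",cv2.convertScaleAbs(np.hstack(im),alpha=1.4))
E
```

```text
clock: 23.05
tool_pos: [0.4827, 0.1106, 0.3822]
orientation: [-179.9, 22.8, -173.6]
force: [0.8, -1.9, 0.3]
opening: 0.0005
gripper_force: 0.0
clock: 23.55
tool_pos: [0.4407, 0.1068, 0.4368]
orientation: [179.9, 14.0, -173.7]
force: [-0.2, 0.5, 0.2]
opening: 0.0006
gripper_force: 0.0
top exp 290.86903674365897 164.231684982126 box 282 297 162 171 289.9758064516129 166.0241935483871 124
scene exp 281.4317734053411 203.00889881539854 box 273 289 195 210 281.09134615384613 202.85576923076923 208
```

View pics/f.png

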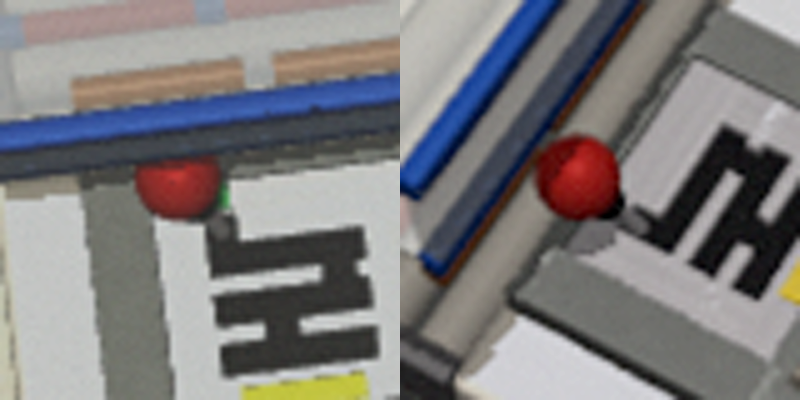

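The final view shows the ball hanging partly under the shield bar and the shaft at the end of the RUN notch. In the scene camera the knob is at (281.1,202.9), against (281.4,203.0) expected for home. The hand is clear, so I'm handing in.

```bash
python3 -c "
from plant import *
print(close_job())"
```

```text
the job is handed in; nothing more can be done
None
```

The lever is home in the RUN notch: it went through both fence openings in order, was released and left there, and the job was handed in at about 24 s with the hand clear. The last stretch into the notch was a gentle push with closed fingers, because the arm could not reach the 35–40° lean there with the hand square to the machine. The highest force I read was about 25 N.

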